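# Hang the blue peg arm in the bottle drying rack

## Task

Fit the blue peg arm into the empty, blue-marked bay of the drying rack: with its front tilted up, bring the tongue at its back in under the rack's rail, then swing the front down until the arm sits level on the ledge with the tongue hooked up behind the rail, pointing straight out of the rack. Let go of it there, and leave the loose grey peg arm where it lies.

Things in the scene. Friction and masses are not known exactly. Their poses are not given: they have to be found in the camera images.
- blue_peg: Loose blue plastic arm, 0.12 kg, flat underside on the worktop. Origin: back end of the underside, mid-width; x forward, z up. Bar x 0 to 140 mm, 20 wide (y), 28 high: grip across its width near x = 62 (balance). Rear 20 mm is a heel 36 wide. Tongue 6 thick, 36 wide leans back 40 deg from x = 8, z = 16 to its tip. A slanted 14 mm peg at the front rises to x = 150, z = 73.
- tongue_tip (a point): End of the blue arm's tongue: x -34, y 0, z 66 mm in its frame. With the arm tilted 40 deg front up, its origin 5 to 12 mm above the ledge, the tongue passes level under the rail (from outside, arm origin at bay x = 95); go in to arm origin x = 16, then lower the front while the origin goes to x = 4, z = 1. Level it cannot get in. Let go, it droops up to 6 deg.
- free_bay: Empty, blue-striped bay of the fixed white rack. Origin: bay middle on the ledge top at the stop face, 80 mm above the worktop; x level out of the rack, y along the rail, z up. Ledge x 0 to 30 mm; stop x -8 to 0, up to z 14; rail slat x -10 to -2, z 52 to 70 (rack top), open below and behind; posts at y -50, 50. Seated, the arm's frame matches this. A fitted grey arm is 114 mm to one side.
- grey_peg: Loose grey peg arm of the same shape, size and frame as the blue one, standing on the worktop; not wanted, to be left alone.
Mind the look-alikes: they are no part of the job. Of the things like the blue_peg, leave any that is pink; of the rest the larger one is meant.

How it is judged:
By the outcome, as a careful person would: the job done as asked, in the order asked, and still so for the second after the job is handed in, with the robot touching nothing.
It also fails if it takes over 48 s, if anything falls off the work surface, if the arm or the gripper's body presses on something with over 40 N, if the wrist force passes 120 N, or if a joint passes its speed limit or range.

## Robot

A 6-joint arm with a two-finger parallel gripper is mounted at the origin on the work surface. World frame = base frame: x ahead of the robot, y to its left, z up, the work surface at z = 0. Lengths are in m, angles in rad, forces in N, time in s.
With the tool pointing down it reaches from about 0.35 to 0.85 m from the base axis. Payload 8.1 kg.
Tool frame: the origin (TCP) lies on the mounting face of the last link; the fingertips stand 186 mm ahead of it and the grasp point (between the pads) lies 167 mm ahead of it; z points along the fingers, y is the line along which they close (so a half turn about z gives the same grasp; the last joint's range is limited). The gripper opens to 93 mm and grips with 3 to 60 N. Pads are 15 mm wide; open, the fingers measure 128 mm over their backs; the gripper's body (75 mm by 188 mm) begins 65 mm behind the grasp point.
Start: joints at [1.216, 0.13, 1.488, -0, 1.523, -0.085], TCP at [0.16, 0.578, 0.405] pointing down, gripper open.
Joint ranges: [-2.96, 2.96], [-0.89, 2.26], [0.02, 2.5], [-1.34, 4.48], [0, 2.73], [-2.66, 2.66]. Speed limits (rad/s): [2.39, 2.39, 2.79, 3.14, 3.14, 3.14].

## Interface

Orientations are given as a rotation vector (axis times angle).
In Python, from plant import * gives the robot as it stands. The module is installed in compiled form; this text tells all that it offers.
- The arm moves only by the tool arm_command, never from a script. Its argument "increments" is a list of rows, each a list of 6 numbers: the shift along the tool's x, y, z in units of 0.2 m (1.0 is 0.2 m), then the turn, a rotation vector about the tool's x, y, z in units of pi rad (1.0 is pi rad). A call has exactly 5 rows; each row is the pose to reach, as a shift and turn from the pose commanded when the call began, along the tool's axes at that moment, turning the shorter way round; what a row does not reach only later rows make up. A row lasts 1/8 s, in which the tool goes at most 62.5 mm and 10.7 degrees, less where a joint would pass 70% of its speed; a pose out of reach is approached as far as the arm can. A call with a number of a shift or a turn outside -1 to 1 is refused whole. A call with a gripper value outside its range is refused whole. "fingers" is the closure, from -1 (fully open) to 1 (shut), set as the call begins (left out, the last holds). The fingers move at their own pace and stop on an object; "force" is the grip in N (left out, the last holds). Time passes only in rows, so rows that repeat a pose let the fingers close, or fill a call up. It gives the time, the measured TCP pose, the force, the opening and the grip force at its end, in the units of the state.
- read_state(): the state, without advancing time (a new reading comes with each control period).
- read_camera(name): name is "side" or "top" or "wrist"; returns a dict with "image" (480x640x3 uint8, red, green, blue), "fx", "fy", "cx", "cy" (pixels), "T" (4x4, takes a point from camera to world coordinates). Camera axes: x right, y down, z forward; pixel columns grow to the right and rows downward; lengths in m; the calibration is good to about 2 mm. A picture is of the moment at which its call begins. There is no depth.
- close_job(): hands the job in; it is judged then, once.
The state is a dict: "t": time; "q": joint angles; "dq": joint speeds; "joint_torque": joint torques, N m; "tool_pos": TCP position; "orientation": TCP orientation; "force": force on the tool from outside, world axes, zero at the start; "wrist_torque": the same for the moment, N m; "opening": finger opening in m; "gripper_force": force on a finger pad.
Only numpy, scipy, OpenCV 4.12 (cv2) and the standard library are available. Lean on these libraries where they do the work, as an engineer would, in place of code of your own. Each camera call takes 0.05 s, during which the arm holds its last target. There are 200 camera calls.

## Working session

There is one attempt and no reset: what is moved stays moved. The work goes in short steps, Python scripts to look and compute and a tool call to move; the robot and the scene stay as the last step left them, time stands still between calls to the robot, and variables do not carry over. Pictures are saved under pics/ and viewed, at most 10 in all, crops included, and the job is handed in when it is done.

Besides the shell and the picture viewer there is one more tool, called after ">>>" as name(argument=value, ...), one argument or row to a line, values as JSON. arm_command: Moves the arm, as the interface text tells. Shifts and turns lie within -1 to 1; 1 stands for 0.2 m of shift or pi rad of turn. Its arguments: {"type":"object","properties":{"increments":{"type":"array","items":{"type":"array","items":{"type":"number","minimum":-1,"maximum":1}}},"fingers":{"type":"number"},"force":{"type":"number"}},"required":["increments"]}

```bash
mkdir -p pics
python3 - <<'E'
from plant import *
import cv2,pickle
d={n:read_camera(n) for n in("side","top","wrist")}
pickle.dump(d,open('c0.pkl','wb'))
for n in d:
    cv2.imwrite(f'pics/{n}0.png',d[n]['image'][:,:,::-1]); print(n,d[n]['fx'],d[n]['cx'],d[n]['cy'],d[n]['T'].round(3).tolist())
s=read_state();print(s['t'],s['tool_pos'],s['orientation'],s['opening'])
E
```

```text
side 614.3925686897448 315.7793918166544 237.06736013424307 [[-0.775, 0.445, -0.448, 1.06], [0.631, 0.544, -0.553, 0.764], [-0.002, -0.712, -0.702, 1.064], [0.0, 0.0, 0.0, 1.0]]
top 437.017128791072 324.44189457569996 235.3034215274751 [[0.027, -0.996, 0.087, 0.358], [-1.0, -0.028, -0.012, 0.001], [0.015, -0.087, -0.996, 0.879], [0.0, 0.0, 0.0, 1.0]]
wrist 335.3163778522082 318.5341220724884 241.56687496342664 [[0.266, 0.936, 0.229, 0.096], [0.964, -0.258, -0.065, 0.595], [-0.001, 0.238, -0.971, 0.383], [0.0, 0.0, 0.0, 1.0]]
0.15 [0.15983514 0.57813026 0.4039506 ] [-4.22516174e-01 -3.11273236e+00  2.19158405e-03] 0.09331196330357472
```

View pics/side0.png

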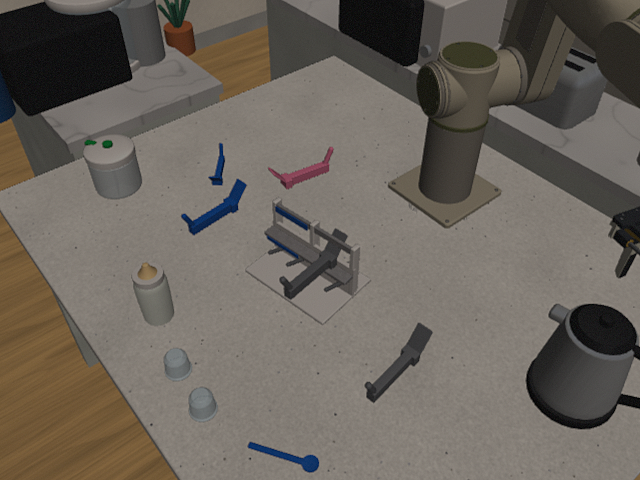

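View pics/top0.png

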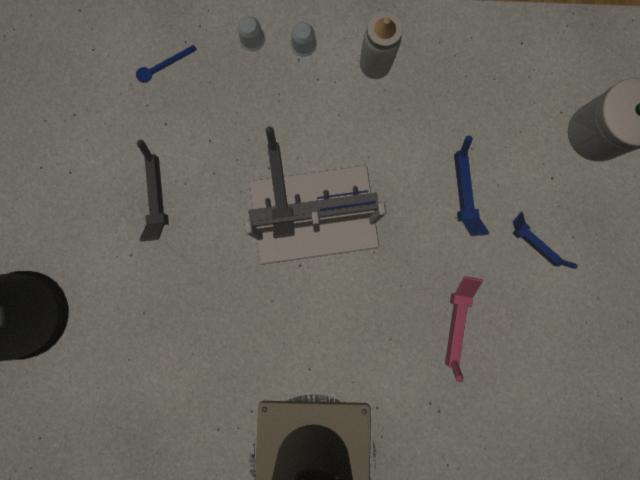

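The side view shows three loose bars: the large blue peg at about (215,208), a smaller blue one at (220,165), and a pink one at (300,170). The rack's blue bay is at its left end, near (290,215). In the top view the wanted peg lies from (468,140) at the front to (478,228) at the tongue. The blue bay is around (348,203).

```bash
cat > h.py <<'E'
import numpy as np,cv2,pickle
from scipy.spatial.transform import Rotation as R
from scipy.optimize import minimize
def proj(c,P):
    T=c['T'];p=(np.asarray(P)-T[:3,3])@T[:3,:3]
    return np.c_[p[:,0]/p[:,2]*c['fx']+c['cx'],p[:,1]/p[:,2]*c['fy']+c['cy']]
def box(a,b):return np.array([[x,y,z] for x in(a[0],b[0]) for y in(a[1],b[1]) for z in(a[2],b[2])])/1000
def tilted(p,q,w,t): # bar p->q in xz plane, width w, thick t
    p,q=np.array(p,float),np.array(q,float);d=(q-p)/np.linalg.norm(q-p);n=np.array([-d[1],d[0]])*t/2
    return np.array([[e[0],y,e[1]] for e in(p+n,p-n,q+n,q-n) for y in(-w/2,w/2)])/1000
PEG=[box((0,-10,0),(140,10,28)),box((0,-18,0),(20,18,28)),tilted((8,16),(-34,66),36,6),tilted((132,20),(150,73),14,14)]
def pose(x,y,z,yaw,pitch=0): # pitch>0: front up
    return R.from_euler('ZY',[yaw,-pitch]).as_matrix(),np.array([x,y,z])
def render(c,parts,Rm,t,up=4):
    m=np.zeros((480*up,640*up),np.uint8)
    for P in parts:
        u=((proj(c,P@Rm.T+t)+.5)*up-.5)
        cv2.fillConvexPoly(m,cv2.convexHull(u.astype(np.float32)).round().astype(np.int32),1)
    return cv2.resize(m.astype(np.float32),(640,480),interpolation=cv2.INTER_AREA)
def bluemask(im,near=None):
    h=cv2.cvtColor(im,cv2.COLOR_RGB2HSV);m=((h[...,0]>100)&(h[...,0]<130)&(h[...,1]>140)&(h[...,2]>25)).astype(np.uint8)
    if near is None:return m
    n,l,s,ce=cv2.connectedComponentsWithStats(m)
    ds=[np.hypot(*(ce[i]-near)) if s[i,4]>30 else 1e9 for i in range(n)];ds[0]=1e9
    return (l==np.argmin(ds)).astype(np.uint8)
E
python3 - <<'E'
from h import *
d=pickle.load(open('c0.pkl','rb'))
ms={'top':bluemask(d['top']['image'],(470,185)),'side':bluemask(d['side']['image'],(215,208))}
def f(p,names):
    Rm,t=pose(p[0],p[1],0,p[2]);return sum(np.abs(render(d[n],PEG,Rm,t)-ms[n]).sum() for n in names)
for names in(['top'],['side'],['top','side']):
    r=minimize(f,[.48,-.28,.05],args=(names,),method='Nelder-Mead',options=dict(initial_simplex=np.array([[.48,-.28,.05],[.51,-.28,.05],[.48,-.25,.05],[.48,-.28,.3]]),xatol=1e-4));print(names,r.x,r.fun,[ms[n].sum() for n in names])
a=cv2.resize(d['top']['image'][150:275,235:395],(640,500)[::1],interpolation=cv2.INTER_CUBIC)
cv2.imwrite('pics/ct.png',a[:,:,::-1])
b=cv2.resize(d['side']['image'][190:325,240:380],(700,675)[::1],interpolation=cv2.INTER_CUBIC)[:600]
cv2.imwrite('pics/cs.png',b[:,:,::-1])
E
```

```text
['top'] [ 0.49934298 -0.28608745 -0.03769341] 952.125 [np.uint64(627)]
['side'] [ 0.47690578 -0.29328344  0.07933877] 231.5 [np.uint64(897)]
['top', 'side'] [ 0.47536416 -0.29594728  0.09227757] 1238.75 [np.uint64(627), np.uint64(897)]
```

View pics/ct.png

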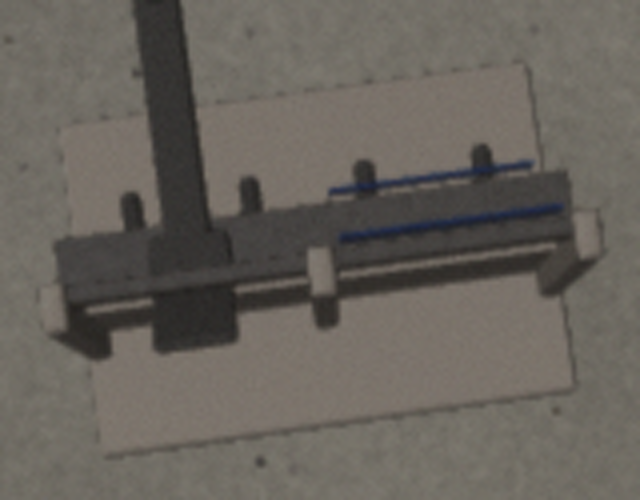

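View pics/cs.png

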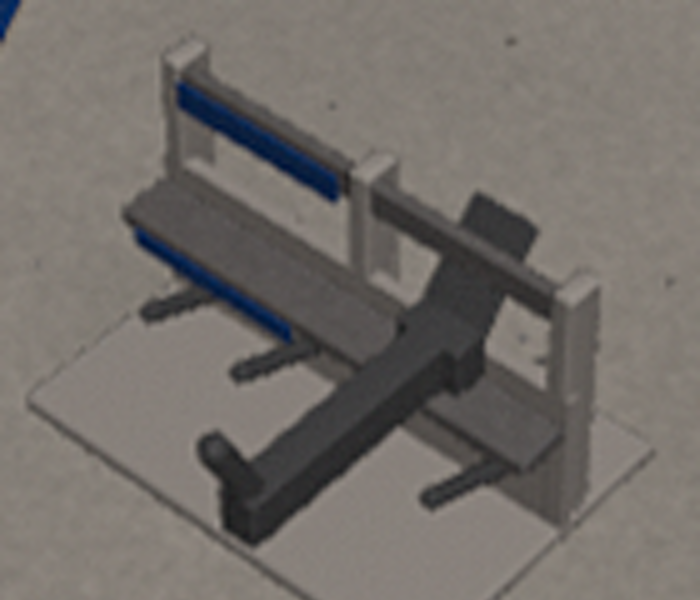

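The top crop shows the ledge's front edge running from (55,240) to (567,172), with the rail stripe from (341,239) to (562,206). The side crop shows the ledge's front edge from (125,213) to (525,465), with the rail stripe from (180,94) to (338,188).

```bash
cat >> h.py <<'E'
def unproj(c,u,z):
    T=c['T'];u=np.atleast_2d(u);r=np.c_[(u[:,0]-c['cx'])/c['fx'],(u[:,1]-c['cy'])/c['fy'],np.ones(len(u))]@T[:3,:3].T
    return T[:3,3]+r*((z-T[2,3])/r[:,2])[:,None]
def bm2(im,near):
    i=im.astype(int);m=((i[...,2]-i[...,0]>22)&(i[...,2]-i[...,1]>12)).astype(np.uint8)
    n,l,s,ce=cv2.connectedComponentsWithStats(m)
    ds=[np.hypot(*(ce[k]-near)) if s[k,4]>60 else 1e9 for k in range(n)];ds[0]=1e9
    return (l==np.argmin(ds)).astype(np.uint8)
E
python3 - <<'E'
from h import *
d=pickle.load(open('c0.pkl','rb'))
t=lambda *a:np.array(a)/4+[235,150]-.375
s=lambda *a:np.array(a)/5+[240,190]-.4
def ends(n,P,z,lab):
    p=unproj(d[n],P,z)[:,:2];e=p[0]-p[1]
    if e[1]<0:e=-e
    print(lab,n,p.round(4).tolist(),'mid',p.mean(0).round(4),'len',np.linalg.norm(e).round(4),'yaw',np.arctan2(-e[0],e[1]).round(4))
ends('top',t((55,240),(567,172)),.08,'ledge front edge x30 y57')
ends('side',s((525,465),(125,213)),.08,'ledge front edge')
ends('top',t((341,239),(562,206)),.149,'rail stripe top x-2 y0')
ends('side',s((338,176),(180,83)),.149,'rail stripe top')
ends('side',s((338,188),(180,94)),.141,'rail stripe mid')
ends('top',t((330,191),(532,163)),.076,'ledge stripe')
ends('top',t((60,128),(525,65)),.003,'plate front')
ends('side',s((568,535),(30,402)),.003,'-')
ms={'top':bm2(d['top']['image'],(470,185)),'side':bm2(d['side']['image'],(215,208))}
def f(p,names):
    Rm,t=pose(p[0],p[1],0,p[2]);return sum(np.abs(render(d[n],PEG,Rm,t)-ms[n]).sum() for n in names)
for names in(['top'],['side'],['top','side']):
    r=minimize(f,[.48,-.29,.08],args=(names,),method='Nelder-Mead',options=dict(initial_simplex=np.array([[.48,-.29,.08],[.5,-.29,.08],[.48,-.27,.08],[.48,-.28,.2]]),xatol=1e-4));print(names,r.x.round(4),r.fun,[ms[n].sum() for n in names])
E
```

```text
ledge front edge x30 y57 top [[0.4706, 0.1321], [0.5094, -0.1032]] mid [0.49   0.0144] len 0.2384 yaw 0.1631
ledge front edge side [[0.4722, 0.1355], [0.5137, -0.0965]] mid [0.493  0.0195] len 0.2357 yaw 0.1773
rail stripe top x-2 y0 top [[0.4648, 0.0006], [0.4816, -0.0924]] mid [ 0.4732 -0.0459] len 0.0945 yaw 0.1789
rail stripe top side [[0.4673, 0.0035], [0.4843, -0.0883]] mid [ 0.4758 -0.0424] len 0.0934 yaw 0.183
rail stripe mid side [[0.4668, 0.0028], [0.4837, -0.0898]] mid [ 0.4752 -0.0435] len 0.0941 yaw 0.1797
ledge stripe top [[0.4979, 0.0063], [0.5139, -0.0873]] mid [ 0.5059 -0.0405] len 0.095 yaw 0.1691
plate front top [[0.5389, 0.1446], [0.5787, -0.0908]] mid [0.5588 0.0269] len 0.2388 yaw 0.1675
- side [[0.4385, 0.1297], [0.5793, -0.0891]] mid [0.5089 0.0203] len 0.2602 yaw 0.5718
['top'] [ 0.4734 -0.2955  0.0928] 476.1875 [np.uint64(1155)]
['side'] [ 0.4747 -0.2943  0.1025] 170.1875 [np.uint64(959)]
['top', 'side'] [ 0.4742 -0.296   0.1085] 641.9375 [np.uint64(1155), np.uint64(959)]
```

Run:
```python
from h import *
d=pickle.load(open('c0.pkl','rb'))
yaw=.174;o=np.array([.474,-.0443]);c,s=np.cos(yaw),np.sin(yaw)
def prof(n,z,xs,ys=np.arange(-30,31,2)):
    print(n,'z',z)
    im=d[n]['image'].astype(np.float32)
    for x in xs:
        P=np.array([[o[0]+c*x/1e3-s*y/1e3,o[1]+s*x/1e3+c*y/1e3,z] for y in ys])
        u=proj(d[n],P).astype(np.float32)
        v=cv2.remap(im,u[None,:,0],u[None,:,1],cv2.INTER_LINEAR)[0].mean(0);print(x,v.round().astype(int).tolist(),end=' ')
    print()
prof('top',.15,range(-16,10,1))
prof('top',.08,range(16,44,1),np.arange(-38,-20,2))
prof('side',.15,range(-20,6,1))
prof('side',.08,range(16,44,1),np.arange(-36,-20,2))
# y-profile: posts, along rail top x=-6
for n in('top','side'):
    im=d[n]['image'].astype(np.float32)
    for x,z in((-6,.155),):
        ys=np.arange(-72,72,2);P=np.array([[o[0]+c*x/1e3-s*y/1e3,o[1]+s*x/1e3+c*y/1e3,z] for y in ys])
        u=proj(d[n],P).astype(np.float32);v=cv2.remap(im,u[None,:,0],u[None,:,1],cv2.INTER_LINEAR)[0].mean(1);print(n,list(zip(ys.tolist(),v.round().astype(int).tolist())))
```

```text
top z 0.15
-16 [96, 90, 83] -15 [77, 72, 66] -14 [60, 56, 52] -13 [55, 52, 49] -12 [60, 57, 55] -11 [65, 62, 60] -10 [68, 65, 63] -9 [69, 66, 64] -8 [69, 66, 64] -7 [68, 65, 62] -6 [65, 62, 60] -5 [60, 58, 57] -4 [51, 51, 53] -3 [41, 42, 49] -2 [35, 39, 52] -1 [34, 41, 61] 0 [42, 48, 68] 1 [54, 57, 68] 2 [63, 63, 67] 3 [67, 65, 65] 4 [69, 66, 64] 5 [69, 66, 64] 6 [69, 67, 64] 7 [69, 67, 64] 8 [69, 66, 64] 9 [69, 66, 64] 
top z 0.08
16 [67, 64, 62] 17 [67, 65, 62] 18 [68, 65, 62] 19 [67, 65, 62] 20 [67, 64, 62] 21 [67, 64, 62] 22 [68, 65, 63] 23 [68, 65, 63] 24 [68, 66, 63] 25 [69, 67, 64] 26 [71, 67, 64] 27 [71, 67, 64] 28 [67, 65, 64] 29 [55, 55, 59] 30 [45, 47, 58] 31 [43, 48, 65] 32 [47, 53, 70] 33 [61, 63, 72] 34 [74, 72, 74] 35 [79, 75, 73] 36 [82, 77, 73] 37 [84, 79, 74] 38 [84, 79, 74] 39 [85, 80, 75] 40 [88, 83, 77] 41 [91, 86, 81] 42 [97, 91, 85] 43 [104, 97, 90] 
side z 0.15
-20 [130, 124, 117] -19 [130, 124, 117] -18 [130, 124, 117] -17 [130, 124, 117] -16 [131, 124, 118] -15 [131, 125, 118] -14 [132, 126, 118] -13 [131, 125, 118] -12 [128, 122, 115] -11 [122, 116, 110] -1
[... 1596 characters left out ...]
-54, 135), (-52, 140), (-50, 136), (-48, 121), (-46, 95), (-44, 85), (-42, 85), (-40, 85), (-38, 83), (-36, 85), (-34, 97), (-32, 102), (-30, 106), (-28, 112), (-26, 113), (-24, 107), (-22, 107), (-20, 105), (-18, 100), (-16, 103), (-14, 108), (-12, 113), (-10, 111), (-8, 109), (-6, 111), (-4, 106), (-2, 101), (0, 102), (2, 107), (4, 111), (6, 111), (8, 109), (10, 108), (12, 102), (14, 105), (16, 108), (18, 113), (20, 113), (22, 110), (24, 112), (26, 105), (28, 104), (30, 108), (32, 112), (34, 113), (36, 112), (38, 112), (40, 109), (42, 104), (44, 110), (46, 113), (48, 115), (50, 111), (52, 115), (54, 118), (56, 125), (58, 132), (60, 137), (62, 140), (64, 128), (66, 100), (68, 83), (70, 81)]
```

```bash
cat >> h.py <<'E'
PEGP=(.474,-.295,0.,.098); BAY=(.4743,-.043,.08,.174); B=np.radians(15)
G=np.array([.062,0,.024])
def tool_in_peg(b=B,g=G,back=0):
    M=np.eye(4);z=np.array([-np.sin(b),0,-np.cos(b)]);y=np.array([0,-1.,0]);M[:3,:3]=np.c_[np.cross(y,z),y,z];M[:3,3]=g-(.167+back)*z;return M
def H(Rm,t):
    M=np.eye(4);M[:3,:3]=Rm;M[:3,3]=t;return M
def cur(s):return H(R.from_rotvec(s['orientation']).as_matrix(),s['tool_pos'])
def inbay(x,z,p,y=0): # arm pose in bay frame mm, pitch deg
    return H(*pose(*BAY))@H(*pose(x/1e3,y/1e3,z/1e3,0,np.radians(p)))
def row(C,M):
    D=np.linalg.inv(C)@M;return np.r_[D[:3,3]/.2,R.from_matrix(D[:3,:3]).as_rotvec()/np.pi].round(3).tolist()
def rows(C,Ms):
    for M in Ms:print(row(C,M))
E
python3 - <<'E'
from h import *
from plant import read_state
C=cur(read_state())
P=H(*pose(*PEGP))
pre=P@tool_in_peg(back=.1)
print(pre[:3,3],pre[:3,:3].round(2).tolist())
# transit: arc
a0=np.arctan2(C[1,3],C[0,3]);a1=np.arctan2(pre[1,3],pre[0,3])
r0=np.hypot(*C[:2,3]);r1=np.hypot(*pre[:2,3]);print(a0,a1,r0,r1)
up=C.copy();up[2,3]=.52
ty0=np.arctan2(C[1,1],C[0,1]);ty1=np.arctan2(pre[1,1],pre[0,1])
def M(k):
    a=a0+(a1-a0)*k;r=r0+(r1-r0)*k;t=ty0+(ty1-ty0)*k
    y=np.array([np.cos(t),np.sin(t),0]);z=np.array([0,0,-1.])
    return H(np.c_[np.cross(y,z),y,z],[r*np.cos(a),r*np.sin(a),.52])
print('up');rows(C,[up])
W=[up]+[M((i+1)/4) for i in range(4)]
for i in range(4):print('seg',i);rows(W[i],[M((i+j/5)/4) for j in range(1,6)])
print('to pre');rows(W[4],[pre])
E
```

```text
[ 0.60447562 -0.2821723   0.2819022 ] [[0.96, 0.1, -0.26], [0.09, -1.0, -0.03], [-0.26, 0.0, -0.97]]
1.301064843278466 -0.436740820796351 0.5998181948927163 0.6670921863810485
up
[0.0, -0.001, -0.58, 0.0, -0.0, -0.0]
seg 0
[-0.262, 0.005, -0.0, -0.0, -0.0, 0.044]
[-0.524, -0.012, -0.0, -0.0, 0.0, 0.088]
[-0.786, -0.052, -0.0, -0.0, 0.0, 0.132]
[-1.044, -0.116, 0.0, -0.0, 0.0, 0.177]
[-1.298, -0.202, 0.0, -0.0, 0.0, 0.221]
seg 1
[-0.259, 0.074, 0.0, 0.0, 0.0, 0.044]
[-0.524, 0.125, 0.0, 0.0, 0.0, 0.088]
[-0.795, 0.153, 0.0, 0.0, 0.0, 0.132]
[-1.068, 0.158, 0.0, 0.0, 0.0, 0.177]
[-1.342, 0.138, 0.0, 0.0, 0.0, 0.221]
seg 2
[-0.238, 0.141, 0.0, 0.0, 0.0, 0.044]
[-0.488, 0.261, 0.0, 0.0, 0.0, 0.088]
[-0.749, 0.36, 0.0, 0.0, 0.0, 0.132]
[-1.02, 0.436, 0.0, 0.0, 0.0, 0.177]
[-1.297, 0.488, 0.0, 0.0, 0.0, 0.221]
seg 3
[-0.199, 0.202, 0.0, 0.0, 0.0, 0.044]
[-0.416, 0.387, 0.0, 0.0, 0.0, 0.088]
[-0.65, 0.553, 0.0, 0.0, 0.0, 0.132]
[-0.898, 0.699, 0.0, 0.0, 0.0, 0.177]
[-1.159, 0.823, 0.0, 0.0, 0.0, 0.221]
to pre
[-0.0, 0.0, 1.19, -0.0, -0.083, -0.0]
```

Run:
```python
from h import *
from plant import read_state
C=cur(read_state());pre=H(*pose(*PEGP))@tool_in_peg(back=.1)
a0=1.301;a1=-.4367;r0=.6;r1=.667
ty0=np.arctan2(C[1,1],C[0,1]);ty1=np.arctan2(pre[1,1],pre[0,1])
def M(k):
    a=a0+(a1-a0)*k;r=r0+(r1-r0)*k;t=ty0+(ty1-ty0)*k;y=np.array([np.cos(t),np.sin(t),0]);z=np.array([0,0,-1.])
    return H(np.c_[np.cross(y,z),y,z],[r*np.cos(a),r*np.sin(a),.52])
for i in range(6):print('seg',i);rows(M(i/6),[M((i+j/2)/6) for j in (1,2)])
```

```text
seg 0
[-0.437, -0.004, 0.0, 0.0, 0.0, 0.074]
[-0.873, -0.071, 0.0, 0.0, 0.0, 0.147]
seg 1
[-0.439, 0.072, 0.0, 0.0, 0.0, 0.074]
[-0.888, 0.08, 0.0, 0.0, 0.0, 0.147]
seg 2
[-0.428, 0.149, 0.0, 0.0, 0.0, 0.074]
[-0.877, 0.235, 0.0, 0.0, 0.0, 0.147]
seg 3
[-0.403, 0.224, 0.0, 0.0, 0.0, 0.074]
[-0.839, 0.388, 0.0, 0.0, 0.0, 0.147]
seg 4
[-0.366, 0.294, 0.0, 0.0, 0.0, 0.074]
[-0.773, 0.534, 0.0, 0.0, 0.0, 0.147]
seg 5
[-0.315, 0.358, 0.0, 0.0, 0.0, 0.074]
[-0.682, 0.67, 0.0, 0.0, 0.0, 0.147]
```

>>> arm_command(
  increments=[
    [0,0,-0.2,0,0,0],
    [0,0,-0.4,0,0,0],
    [0,0,-0.58,0,0,0],
    [0,0,-0.58,0,0,0],
    [0,0,-0.58,0,0,0],
  ],
  fingers=-1,
  force=40,
)

```text
t: 0.78
tool_pos: [0.1599, 0.5783, 0.5196]
orientation: [-0.423, -3.113, 0.002]
force: [0.6, 0.7, -0.3]
opening: 0.0933
gripper_force: 0.0
```

>>> arm_command(
  increments=[
    [-0.2,0,0,0,0,0.03],
    [-0.4,0,0,0,0,0.06],
    [-0.6,-0.02,0,0,0,0.09],
    [-0.75,-0.05,0,0,0,0.12],
    [-0.87,-0.07,0,0,0,0.147],
  ],
)

```text
t: 1.4
tool_pos: [0.3251, 0.5176, 0.5182]
orientation: [-1.129, -2.931, 0.006]
force: [0.4, -0.1, 0.2]
opening: 0.0928
gripper_force: 0.0
```

>>> arm_command(
  increments=[
    [-0.18,0.03,0,0,0,0.03],
    [-0.36,0.06,0,0,0,0.06],
    [-0.53,0.08,0,0,0,0.09],
    [-0.71,0.09,0,0,0,0.12],
    [-0.89,0.08,0,0,0,0.147],
  ],
)

```text
t: 2.02
tool_pos: [0.4679, 0.4106, 0.518]
orientation: [-1.768, -2.595, 0.006]
force: [0.6, 0.3, 0.2]
opening: 0.0932
gripper_force: 0.0
```

>>> arm_command(
  increments=[
    [-0.17,0.06,0,0,0,0.03],
    [-0.34,0.12,0,0,0,0.06],
    [-0.52,0.17,0,0,0,0.09],
    [-0.7,0.21,0,0,0,0.12],
    [-0.88,0.235,0,0,0,0.147],
  ],
)

```text
t: 2.65
tool_pos: [0.5762, 0.264, 0.518]
orientation: [-2.315, -2.121, 0.006]
force: [0.8, 0.1, 0.7]
opening: 0.0932
gripper_force: 0.0
```

>>> arm_command(
  increments=[
    [-0.16,0.09,0,0,0,0.03],
    [-0.32,0.18,0,0,0,0.06],
    [-0.49,0.26,0,0,0,0.09],
    [-0.66,0.33,0,0,0,0.12],
    [-0.84,0.39,0,0,0,0.147],
  ],
)

```text
t: 3.28
tool_pos: [0.6393, 0.09, 0.518]
orientation: [-2.739, -1.535, 0.005]
force: [-0.2, 0.8, -0.7]
opening: 0.0931
gripper_force: 0.0
```

>>> arm_command(
  increments=[
    [-0.14,0.12,0,0,0,0.03],
    [-0.29,0.24,0,0,0,0.06],
    [-0.44,0.35,0,0,0,0.09],
    [-0.6,0.45,0,0,0,0.12],
    [-0.77,0.53,0,0,0,0.147],
  ],
)

```text
t: 3.9
tool_pos: [0.6496, -0.0968, 0.5179]
orientation: [-3.017, -0.867, 0.005]
force: [0.1, -0.2, 0.0]
opening: 0.0933
gripper_force: 0.0
```

>>> arm_command(
  increments=[
    [-0.12,0.15,0,0,0,0.03],
    [-0.25,0.29,0,0,0,0.06],
    [-0.39,0.42,0,0,0,0.09],
    [-0.53,0.55,0,0,0,0.12],
    [-0.68,0.67,0,0,0,0.147],
  ],
)

```text
t: 4.53
tool_pos: [0.6057, -0.2826, 0.518]
orientation: [-3.136, -0.154, 0.005]
force: [0.7, -0.5, 0.1]
opening: 0.0933
gripper_force: 0.0
```

Run:
```python
from h import *
from plant import *
s=read_state();print(s['q']);C=cur(s);P=H(*pose(*PEGP))
rows(C,[P@tool_in_peg(back=.12)])
rows(P@tool_in_peg(back=.12),[P@tool_in_peg()])
d={n:read_camera(n) for n in('top','side')}
ms={'top':bm2(d['top']['image'],(470,185)),'side':bm2(d['side']['image'],(215,208))}
print([m.sum() for m in ms.values()])
```

```text
[-5.13170430e-01  3.07594094e-01  1.08145781e+00  2.19286115e-05
  1.75645156e+00  9.59626225e-01]
[0.023, -0.0, 1.084, -0.001, -0.082, 0.0]
[-0.0, 0.0, 0.6, -0.0, 0.0, 0.0]
[np.uint64(1210), np.uint64(962)]
```

>>> arm_command(
  increments=[
    [0,0,0.2,0,-0.02,0],
    [0.01,0,0.4,0,-0.04,0],
    [0.01,0,0.6,0,-0.06,0],
    [0.02,0,0.8,0,-0.082,0],
    [0.022,0,0.98,-0.001,-0.082,0],
  ],
)

```text
t: 5.25
tool_pos: [0.6103, -0.2796, 0.3206]
orientation: [3.097, 0.16, -0.408]
force: [-0.0, -0.4, 0.1]
opening: 0.0928
gripper_force: 0.0
```

Run:
```python
from h import *
from plant import *
s=read_state();C=cur(s);P=H(*pose(*PEGP))
rows(C,[P@tool_in_peg(back=b) for b in(.05,.02,0)])
w=read_camera('wrist');pickle.dump(w,open('w.pkl','wb'))
im=w['image'].copy()
for p in PEG:
    u=cv2.convexHull(proj(w,p@P[:3,:3].T+P[:3,3]).astype(np.float32)).round().astype(np.int32);cv2.polylines(im,[u],True,(255,255,0),1)
cv2.imwrite('pics/w1.png',im[:,:,::-1])
```

```text
[0.021, 0.009, 0.444, 0.001, 0.0, 0.002]
[0.021, 0.009, 0.594, 0.001, 0.0, 0.002]
[0.021, 0.009, 0.694, 0.001, 0.0, 0.002]
```

View pics/w1.png

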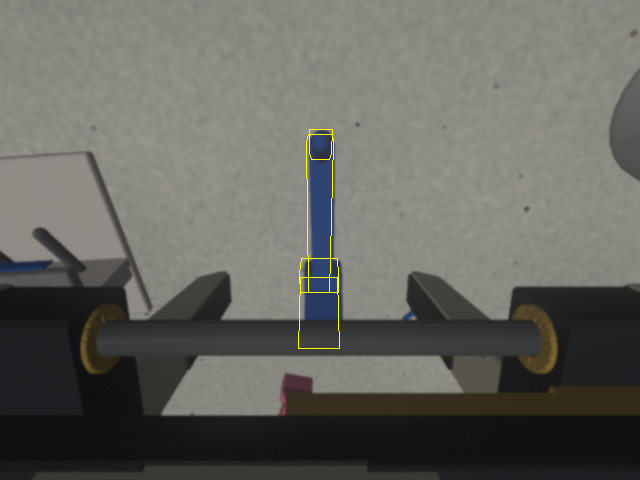

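The wrist view shows the model overlay matching the blue peg to about 1–2 px: front at (320,143), heel at (320,275). I'm going down and gripping.

>>> arm_command(
  increments=[
    [0.01,0.005,0.2,0,0,0.001],
    [0.02,0.009,0.4,0.001,0,0.002],
    [0.02,0.009,0.55,0.001,0,0.002],
    [0.02,0.009,0.64,0.001,0,0.002],
    [0.02,0.009,0.69,0.001,0,0.002],
  ],
)

```text
t: 5.92
tool_pos: [0.5793, -0.286, 0.1895]
orientation: [3.099, 0.147, -0.403]
force: [0.7, 0.5, 0.6]
opening: 0.0929
gripper_force: 0.0
```

>>> arm_command(
  increments=[
    [0,0,0,0,0,0],
    [0,0,0,0,0,0],
    [0,0,0,0,0,0],
    [0,0,0,0,0,0],
    [0,0,0,0,0,0],
  ],
  fingers=1,
  force=40,
)

```text
t: 6.55
tool_pos: [0.5797, -0.2864, 0.1906]
orientation: [3.098, 0.146, -0.401]
force: [-0.7, -0.4, -0.5]
opening: 0.0476
gripper_force: 0.0
```

>>> arm_command(
  increments=[
    [0,0,0,0,0,0],
    [0,0,0,0,0,0],
    [0,0,0,0,0,0],
    [0,0,0,0,0,0],
    [0,0,0,0,0,0],
  ],
)

```text
t: 7.18
tool_pos: [0.5796, -0.2863, 0.1902]
orientation: [3.099, 0.146, -0.401]
force: [-0.9, 0.2, 0.5]
opening: 0.0193
gripper_force: 39.9
```

Run:
```python
from h import *
from plant import *
s=read_state();C=cur(s);print(s['opening'],s['gripper_force'],s['force'])
P=H(*pose(*PEGP));T=tool_in_peg()
print((P@T)[:3,3],C[:3,3])
U=C.copy();U[2,3]+=.2
# pre-insert: outside bay, arm origin x=95+..., tilt 40, z 8
pts=[('up',U),('A hi',inbay(150,100,0)@T),('B',inbay(120,60,40)@T),('C x95',inbay(100,9,40)@T),('D x16',inbay(16,9,40)@T),('E',inbay(4,1,0)@T)]
prev=C
for n,M in pts:print(n,M[:3,3].round(3),row(prev,M));prev=M
```

```text
0.019346547052319387 39.86331224441528 [-0.86327393  0.22141176  0.4613714 ]
[ 0.57871791 -0.28470467  0.18530961] [ 0.57959685 -0.28629956  0.19023582]
up [ 0.58  -0.286  0.39 ] [-0.255, 0.002, -0.967, -0.0, -0.0, 0.0]
A hi [0.726 0.001 0.365] [0.865, -1.362, -0.101, -0.006, -0.001, -0.025]
B [ 0.555 -0.029  0.35 ] [-0.819, -0.0, 0.301, -0.0, 0.222, -0.0]
C x95 [ 0.535 -0.032  0.299] [-0.198, -0.0, 0.189, -0.0, 0.0, 0.0]
D x16 [ 0.452 -0.047  0.299] [-0.381, -0.0, -0.177, -0.0, 0.0, 0.0]
E [ 0.582 -0.024  0.266] [0.529, 0.0, 0.425, 0.0, -0.222, 0.0]
```

>>> arm_command(
  increments=[
    [-0.03,0,-0.1,0,0,0],
    [-0.08,0,-0.3,0,0,0],
    [-0.14,0,-0.55,0,0,0],
    [-0.2,0,-0.8,0,0,0],
    [-0.25,0,-0.96,0,0,0],
  ],
)

```text
t: 7.8
tool_pos: [0.5803, -0.286, 0.3939]
orientation: [3.097, 0.146, -0.394]
force: [0.4, -1.3, -0.9]
opening: 0.0196
gripper_force: 39.9
```

>>> arm_command(
  increments=[
    [0.05,-0.1,0,0,0,0],
    [0.15,-0.3,0,0,0,-0.005],
    [0.3,-0.5,0,0,0,-0.01],
    [0.4,-0.7,-0.01,-0.003,0,-0.015],
    [0.5,-0.9,-0.02,-0.005,0,-0.02],
  ],
)

```text
t: 8.43
tool_pos: [0.6605, -0.095, 0.3652]
orientation: [3.085, 0.248, -0.403]
force: [-0.6, -0.2, -2.0]
opening: 0.0196
gripper_force: 39.9
```

>>> arm_command(
  increments=[
    [0,0,0,0,0,0],
    [0,0,0,0,0,0],
    [0,0,0,0,0,0],
    [0,0,0,0,0,0],
    [0,0,0,0,0,0],
  ],
)

```text
t: 9.05
tool_pos: [0.6603, -0.0983, 0.3669]
orientation: [3.085, 0.244, -0.399]
force: [-0.1, 0.3, -1.8]
opening: 0.0195
gripper_force: 39.9
```

Run:
```python
from h import *
from plant import *
s=read_state();C=cur(s);print(C[:3,3],s['opening'],s['gripper_force'],s['force'],s['wrist_torque'],s['q'])
d={n:read_camera(n) for n in('top','side','wrist')};pickle.dump(d,open('c1.pkl','wb'))
a=[d[n]['image'].copy() for n in('top','side')]
T=np.linalg.inv(H(*pose(*PEGP)))@np.array(H(R.from_rotvec([3.099,.146,-.401]).as_matrix(),[.5796,-.2863,.1902]));print(T.round(4).tolist())
A=C@np.linalg.inv(T);print(A[:3,3],R.from_matrix(A[:3,:3]).as_euler('ZYX',degrees=True))
for n,im in zip(('top','side'),a):
  for p in PEG:
    u=cv2.convexHull(proj(d[n],p@A[:3,:3].T+A[:3,3]).astype(np.float32)).round().astype(np.int32);cv2.polylines(im,[u],True,(255,255,0),1)
out=[]
for n,im in zip(('top','side'),a):
    c=proj(d[n],A[None,:3,3])[0].astype(int);x=np.clip(c[0]-70,0,500);y=np.clip(c[1]-100,0,300);out.append(cv2.resize(im[y:y+180,x:x+133],(399,540),interpolation=cv2.INTER_NEAREST));print(n,x,y)
cv2.imwrite('pics/g1.png',np.hstack(out)[:,:,::-1])
```

```text
[ 0.66028854 -0.09831394  0.36691033] 0.019509089432723312 39.862260818481445 [-0.10759627  0.25834354 -1.84669705] [-0.03627498 -0.04195374  0.05778901] [-0.19878691  0.46032563  1.17438797 -0.09135211  1.74778257  1.20888463]
[[0.967, -0.0037, -0.2546, 0.1059], [-0.0039, -1.0, -0.0003, -0.0017], [-0.2546, 0.0013, -0.967, 0.1902], [0.0, 0.0, 0.0, 1.0]]
[ 0.55543057 -0.11366191  0.17672007] [9.26614708e+00 4.96138154e-03 1.88645670e-02]
top 321 54
side 171 104
```

View pics/g1.png

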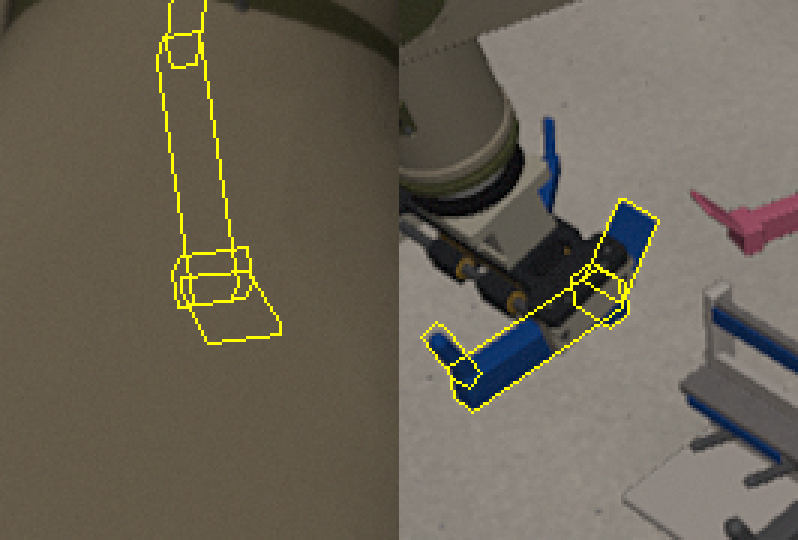

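The picture shows the side overlay coinciding with the held blue peg to about 1 px, so the in-hand pose is confirmed. The top view is blocked by the arm.

```bash
cat >> h.py <<'E'
TA=np.linalg.inv(H(*pose(*PEGP)))@H(R.from_rotvec([3.099,.146,-.401]).as_matrix(),[.5796,-.2863,.1902])
def bayof(C):
    A=np.linalg.inv(H(*pose(*BAY)))@C@np.linalg.inv(TA);e=R.from_matrix(A[:3,:3]).as_euler('ZYX',degrees=True)
    return (A[:3,3]*1e3).round(1).tolist(),'yaw,pitchup,roll',(e*[1,-1,1]).round(2).tolist()
def plan(C,*segs):
    """segs: lists of (x,z,pitch[,y]) per row"""
    for g in segs:
        Ms=[inbay(*a)@TA for a in g]
        for a,M in zip(g,Ms):print(a,row(C,M))
        print();C=Ms[-1]
E
python3 - <<'E'
from h import *
from plant import *
C=cur(read_state());print(bayof(C))
plan(C,[(90,98,0,-60),(105,98,8,-40),(120,98,14,-25),(135,98,20,-10),(140,90,27,0)],[(135,80,32),(130,70,36),(120,60,40),(110,50,40),(105,40,40)],[(102,30,40),(100,22,40),(98,15,40),(96,9,40),(96,9,40)])
E
```

```text
([67.8, -83.3, 96.7], 'yaw,pitchup,roll', [-0.67, -0.01, 0.02])
(90, 98, 0, -60) [0.104, -0.125, -0.034, -0.001, 0.0, -0.004]
(105, 98, 8, -40) [0.025, -0.224, -0.08, -0.001, 0.044, -0.004]
(120, 98, 14, -25) [-0.017, -0.298, -0.106, -0.0, 0.078, -0.004]
(135, 98, 20, -10) [-0.059, -0.373, -0.12, 0.0, 0.111, -0.004]
(140, 90, 27, 0) [-0.157, -0.421, -0.066, 0.0, 0.15, -0.004]

(135, 80, 32) [-0.128, 0.0, 0.024, 0.0, 0.028, 0.0]
(130, 70, 36) [-0.238, 0.001, 0.058, 0.0, 0.05, 0.0]
(120, 60, 40) [-0.374, 0.001, 0.092, 0.0, 0.072, 0.0]
(110, 50, 40) [-0.433, 0.002, 0.13, 0.0, 0.072, 0.0]
(105, 40, 40) [-0.468, 0.002, 0.173, 0.0, 0.072, 0.0]

(102, 30, 40) [-0.035, 0.0, 0.039, -0.0, -0.0, -0.0]
(100, 22, 40) [-0.061, 0.0, 0.071, -0.0, -0.0, -0.0]
(98, 15, 40) [-0.085, 0.0, 0.098, -0.0, -0.0, -0.0]
(96, 9, 40) [-0.107, 0.0, 0.121, -0.0, -0.0, -0.0]
(96, 9, 40) [-0.107, 0.0, 0.121, -0.0, -0.0, -0.0]
```

>>> arm_command(
  increments=[
    [0.1,-0.12,-0.03,0,0,-0.004],
    [0.02,-0.22,-0.08,0,0.044,-0.004],
    [-0.02,-0.3,-0.1,0,0.078,-0.004],
    [-0.06,-0.37,-0.12,0,0.111,-0.004],
    [-0.157,-0.42,-0.07,0,0.15,-0.004],
  ],
)

```text
t: 9.82
tool_pos: [0.621, -0.0183, 0.3898]
orientation: [-3.094, -0.267, -0.342]
force: [0.1, 0.1, -1.7]
opening: 0.0198
gripper_force: 39.9
```

>>> arm_command(
  increments=[
    [-0.13,0,0.02,0,0.028,0],
    [-0.24,0,0.06,0,0.05,0],
    [-0.37,0,0.09,0,0.072,0],
    [-0.43,0,0.13,0,0.072,0],
    [-0.468,0,0.17,0,0.072,0],
  ],
)

```text
t: 10.45
tool_pos: [0.5374, -0.0334, 0.3351]
orientation: [-3.02, -0.26, -0.674]
force: [-0.1, 0.3, -0.4]
opening: 0.0195
gripper_force: 39.9
```

>>> arm_command(
  increments=[
    [-0.03,0,0.03,0,0,0],
    [-0.05,0,0.05,0,0,0],
    [-0.06,0,0.07,0,0,0],
    [-0.06,0,0.07,0,0,0],
    [-0.06,0,0.07,0,0,0],
  ],
)

```text
t: 11.08
tool_pos: [0.5331, -0.0341, 0.3177]
orientation: [-3.019, -0.26, -0.675]
force: [0.2, 0.3, -1.8]
opening: 0.0194
gripper_force: 39.9
```

Run:
```python
from h import *
from plant import *
s=read_state();C=cur(s);print(bayof(C),s['q'],s['force'],s['opening'])
plan(C,[(98,15,40),(96,10,40),(96,8.5,40)])
```

```text
([100.4, -0.1, 23.8], 'yaw,pitchup,roll', [0.18, 39.96, -0.16]) [-0.2181649  -0.19417836  2.00134023  0.20210508  0.93333249  1.09321806] [ 0.15264758  0.281069   -1.77610307] 0.019447613194939747
(98, 15, 40) [-0.03, 0.001, 0.035, 0.0, 0.0, 0.001]
(96, 10, 40) [-0.05, 0.001, 0.053, 0.0, 0.0, 0.001]
(96, 8.5, 40) [-0.053, 0.001, 0.06, 0.0, 0.0, 0.001]
```

Lower, then take a picture with the model overlay for the tongue-to-rail check.

>>> arm_command(
  increments=[
    [-0.02,0,0.02,0,0,0],
    [-0.04,0,0.04,0,0,0],
    [-0.05,0,0.055,0,0,0.001],
    [-0.053,0,0.06,0,0,0.001],
    [-0.053,0,0.06,0,0,0.001],
  ],
)

```text
t: 11.7
tool_pos: [0.5284, -0.0349, 0.3019]
orientation: [-3.019, -0.255, -0.674]
force: [0.2, 0.0, -0.6]
opening: 0.0193
gripper_force: 39.9
```

Run:
```python
from h import *
from plant import *
s=read_state();C=cur(s);print(bayof(C),s['force'])
d=read_camera('side');im=d['image'].copy();A=C@np.linalg.inv(TA);Bm=H(*pose(*BAY))
RK=[box((-10,-50,52),(-2,50,70)),box((0,-50,0),(30,50,0)),box((-8,-50,0),(0,50,14))]
for L,M,col in((PEG,A,(255,255,0)),(RK,Bm,(0,255,0))):
  for p in L:
    u=cv2.convexHull(proj(d,p@M[:3,:3].T+M[:3,3]).astype(np.float32)*8).round().astype(np.int32);cv2.polylines(im,[u],True,col,1,shift=3)
cv2.imwrite('pics/s2.png',cv2.resize(im[140:320,190:390],(660,594),interpolation=cv2.INTER_NEAREST)[:,:,::-1])
plan(C,[(86,8.5,40),(76,8.5,40),(66,8.5,40),(58,8.5,40),(50,8.5,40)],[(42,8.5,40),(36,8.5,40),(30,8.5,40),(26,8.5,40),(24,8.5,40)])
```

```text
([95.6, 0.1, 8.1], 'yaw,pitchup,roll', [-0.06, 39.94, -0.05]) [ 0.18731908  0.02213752 -0.58079628]
(86, 8.5, 40) [-0.044, 0.002, -0.022, 0.0, 0.0, -0.0]
(76, 8.5, 40) [-0.089, 0.002, -0.044, 0.0, 0.0, -0.0]
(66, 8.5, 40) [-0.134, 0.002, -0.065, 0.0, 0.0, -0.0]
(58, 8.5, 40) [-0.17, 0.002, -0.082, 0.0, 0.0, -0.0]
(50, 8.5, 40) [-0.206, 0.003, -0.099, 0.0, 0.0, -0.0]

(42, 8.5, 40) [-0.036, 0.0, -0.017, -0.0, -0.0, -0.0]
(36, 8.5, 40) [-0.063, 0.0, -0.03, -0.0, -0.0, -0.0]
(30, 8.5, 40) [-0.09, 0.0, -0.043, -0.0, -0.0, -0.0]
(26, 8.5, 40) [-0.109, 0.0, -0.051, -0.0, -0.0, -0.0]
(24, 8.5, 40) [-0.118, 0.0, -0.055, -0.0, -0.0, -0.0]
```

View pics/s2.png

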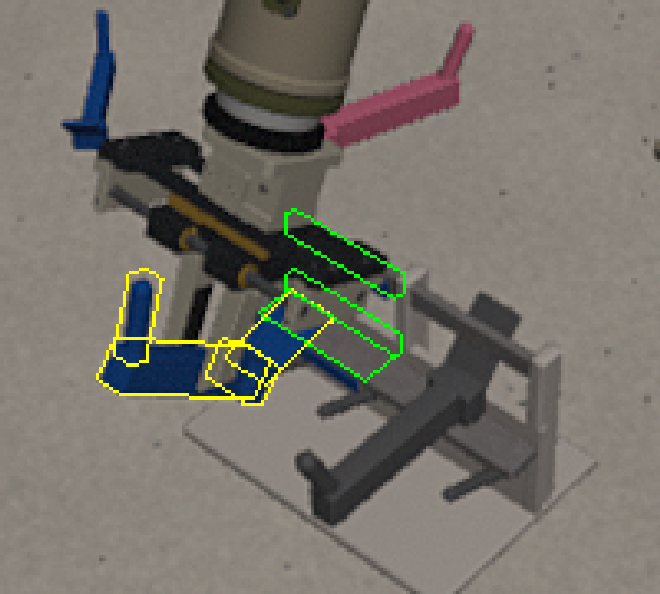

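The held peg matches its overlay (front at (120,370), tongue at (300,320)). The rack's green model also lines up with the visible rail end near (405,285). I'm inserting.

>>> arm_command(
  increments=[
    [-0.044,0,-0.02,0,0,0],
    [-0.09,0,-0.044,0,0,0],
    [-0.134,0,-0.065,0,0,0],
    [-0.17,0,-0.082,0,0,0],
    [-0.206,0,-0.099,0,0,0],
  ],
)

```text
t: 12.38
tool_pos: [0.4828, -0.0427, 0.3025]
orientation: [-3.019, -0.255, -0.675]
force: [0.9, -0.7, -1.6]
opening: 0.0198
gripper_force: 39.9
```

>>> arm_command(
  increments=[
    [-0.03,0,-0.015,0,0,0],
    [-0.06,0,-0.028,0,0,0],
    [-0.09,0,-0.042,0,0,0],
    [-0.11,0,-0.052,0,0,0],
    [-0.118,0,-0.055,0,0,0],
  ],
)

```text
t: 13.0
tool_pos: [0.4575, -0.047, 0.3024]
orientation: [-3.019, -0.255, -0.675]
force: [0.4, 0.1, -1.0]
opening: 0.0196
gripper_force: 39.9
```

Run:
```python
from h import *
from plant import *
s=read_state();C=cur(s);print(bayof(C),s['force'],s['wrist_torque'],s['q'],s['opening'])
# clearance check of swing: min gaps between peg outline and stop/rail/ledge in xz
def seg(n,a,b):return [tuple(a+(b-a)*k) for k in np.linspace(0,1,n+1)[1:]]
from itertools import product
path=[(24,8.5,40),(16,8.5,40),(14,7,34),(12,6,28),(9,5,20),(6,4,10),(4,2.5,3),(4,1,0)]
def poly(P):return cv2.convexHull((P[:,[0,2]]*1e3).astype(np.float32))
obs={'rail':box((-10,0,52),(-2,0,70)),'stop':box((-8,0,-20),(0,0,14)),'ledge':box((0,0,-20),(30,0,0))}
for a,b in zip(path,path[1:]):
  for k in (0,.5):
    x,z,p=np.array(a)+(np.array(b)-np.array(a))*k
    M=H(*pose(x/1e3,0,z/1e3,0,np.radians(p)))
    o={}
    for n,ob in obs.items():
        m=1e9
        for part in PEG[:3]:
            Q=poly(part@M[:3,:3].T+M[:3,3]);O=poly(ob)
            q=[-cv2.pointPolygonTest(O,(float(v[0][0]),float(v[0][1])),True) for v in Q]+[-cv2.pointPolygonTest(Q,(float(v[0][0]),float(v[0][1])),True) for v in O]
            m=min(m,min(q))
        o[n]=round(m,1)
    print((x,z,p),o)
plan(C,[(22,8.5,40),(20,8.5,40),(18,8.5,40),(16,8.5,40),(16,8.5,40)])
```

```text
([23.7, 0.4, 8.6], 'yaw,pitchup,roll', [-0.06, 39.96, -0.06]) [ 0.36151978  0.10282221 -0.9954779 ] [-0.04974365  0.43696176  0.04767572] [-0.29430564 -0.41287509  2.20324666  0.23404287  0.96581672  1.01207601] 0.019628317797393765
(np.float64(24.0), np.float64(8.5), np.float64(40.0)) {'rail': 17.5, 'stop': 12.2, 'ledge': 8.5}
(np.float64(20.0), np.float64(8.5), np.float64(40.0)) {'rail': 18.2, 'stop': 11.5, 'ledge': 8.5}
(np.float64(16.0), np.float64(8.5), np.float64(40.0)) {'rail': 16.9, 'stop': 8.7, 'ledge': 8.5}
(np.float64(15.0), np.float64(7.75), np.float64(37.0)) {'rail': 17.6, 'stop': 8.2, 'ledge': 7.8}
(np.int64(14), np.int64(7), np.int64(34)) {'rail': 17.2, 'stop': 7.7, 'ledge': 7.0}
(np.float64(13.0), np.float64(6.5), np.float64(31.0)) {'rail': 16.1, 'stop': 7.3, 'ledge': 6.5}
(np.int64(12), np.int64(6), np.int64(28)) {'rail': 15.0, 'stop': 6.8, 'ledge': 6.0}
(np.float64(10.5), np.float64(5.5), np.float64(24.0)) {'rail': 13.4, 'stop': 6.1, 'ledge': 5.5}
(np.int64(9), np.int64(5), np.int64(20)) {'rail': 11.8, 'stop': 5.4, 'ledge': 5.0}
(np.float64(7.5), np.float64(4.5), np.float64(15.0)) {'rail': 9.5, 'stop': 4.8, 'ledge': 4.5}
(np.float64(6.0), np.float64(4.0), np.float64(10.0)) {'rail': 7.1, 'stop': 4.2, 'ledge': 4.0}
(np.float64(5.0), np.float64(3.25), np.float64(6.5)) {'rail': 5.6, 'stop': 3.8, 'ledge': 3.2}
(np.float64(4.0), np.float64(2.5), np.float64(3.0)) {'rail': 4.1, 'stop': 3.4, 'ledge': 2.5}
(np.float64(4.0), np.float64(1.75), np.float64(1.5)) {'rail': 3.4, 'stop': 3.7, 'ledge': 1.8}
(22, 8.5, 40) [-0.009, 0.003, -0.004, 0.0, 0.0, -0.0]
(20, 8.5, 40) [-0.018, 0.003, -0.008, 0.0, 0.0, -0.0]
(18, 8.5, 40) [-0.027, 0.003, -0.012, 0.0, 0.0, -0.0]
(16, 8.5, 40) [-0.036, 0.003, -0.016, 0.0, 0.0, -0.0]
(16, 8.5, 40) [-0.036, 0.003, -0.016, 0.0, 0.0, -0.0]
```

>>> arm_command(
  increments=[
    [-0.009,0.001,-0.004,0,0,0],
    [-0.018,0.002,-0.008,0,0,0],
    [-0.027,0.002,-0.012,0,0,0],
    [-0.036,0.002,-0.016,0,0,0],
    [-0.036,0.002,-0.016,0,0,0],
  ],
)

```text
t: 13.62
tool_pos: [0.4499, -0.0487, 0.3021]
orientation: [-3.019, -0.255, -0.675]
force: [-0.1, -0.7, -1.5]
opening: 0.0198
gripper_force: 39.9
```

Run:
```python
from h import *
from plant import *
s=read_state();C=cur(s);print(bayof(C),s['force'])
plan(C,[(15,8,37),(14.2,7.5,34.5),(13,7,31.5),(12,6,28),(12,6,28)],[(11,6,25),(10,5.5,22),(9,5,19),(8,4.5,15),(8,4.5,15)])
```

```text
([15.9, 0.1, 8.3], 'yaw,pitchup,roll', [-0.06, 39.94, -0.05]) [-0.07555066 -0.72731063 -1.50165816]
(15, 8, 37) [0.049, 0.001, 0.015, 0.0, -0.016, -0.0]
(14.2, 7.5, 34.5) [0.09, 0.001, 0.03, 0.0, -0.03, -0.0]
(13, 7, 31.5) [0.136, 0.001, 0.051, 0.0, -0.047, -0.0]
(12, 6, 28) [0.19, 0.0, 0.081, 0.0, -0.066, -0.0]
(12, 6, 28) [0.19, 0.0, 0.081, 0.0, -0.066, -0.0]

(11, 6, 25) [0.05, -0.0, 0.014, -0.0, -0.017, -0.0]
(10, 5.5, 22) [0.098, -0.0, 0.034, -0.0, -0.033, -0.0]
(9, 5, 19) [0.146, -0.001, 0.057, -0.0, -0.05, -0.0]
(8, 4.5, 15) [0.209, -0.001, 0.091, -0.0, -0.072, -0.0]
(8, 4.5, 15) [0.209, -0.001, 0.091, -0.0, -0.072, -0.0]
```

>>> arm_command(
  increments=[
    [0.049,0,0.015,0,-0.016,0],
    [0.09,0,0.03,0,-0.03,0],
    [0.136,0,0.051,0,-0.047,0],
    [0.19,0,0.081,0,-0.066,0],
    [0.19,0,0.081,0,-0.066,0],
  ],
)

```text
t: 14.25
tool_pos: [0.4914, -0.0416, 0.3036]
orientation: [-3.089, -0.262, -0.361]
force: [1.3, -0.4, -1.9]
opening: 0.0194
gripper_force: 39.9
```

>>> arm_command(
  increments=[
    [0.05,0,0.014,0,-0.017,0],
    [0.098,0,0.034,0,-0.033,0],
    [0.146,0,0.057,0,-0.05,0],
    [0.209,0,0.091,0,-0.072,0],
    [0.209,0,0.091,0,-0.072,0],
  ],
)

```text
t: 14.88
tool_pos: [0.5351, -0.0341, 0.295]
orientation: [-3.128, -0.266, -0.01]
force: [1.3, 0.1, -1.0]
opening: 0.0199
gripper_force: 39.9
```

Run:
```python
from h import *
from plant import *
s=read_state();C=cur(s);print(bayof(C),s['force'],s['wrist_torque'])
plan(C,[(7,4,12),(6.5,4,10),(6,4,8),(5.5,3.5,6),(5.5,3.5,6)],[(5,3,4),(4.5,2.5,3),(4,2,1.5),(4,1,0),(4,1,0)])
```

```text
([8.8, 0.3, 3.8], 'yaw,pitchup,roll', [-0.07, 15.12, 0.1]) [ 1.28969407  0.1421004  -0.9512381 ] [0.0439529  0.13630668 0.00656987]
(7, 4, 12) [0.048, -0.001, 0.015, -0.001, -0.017, -0.0]
(6.5, 4, 10) [0.082, -0.001, 0.027, -0.001, -0.028, -0.0]
(6, 4, 8) [0.115, -0.001, 0.041, -0.001, -0.04, -0.0]
(5.5, 3.5, 6) [0.147, -0.001, 0.058, -0.001, -0.051, -0.0]
(5.5, 3.5, 6) [0.147, -0.001, 0.058, -0.001, -0.051, -0.0]

(5, 3, 4) [0.035, -0.0, 0.013, -0.0, -0.011, -0.0]
(4.5, 2.5, 3) [0.051, -0.0, 0.021, -0.0, -0.017, -0.0]
(4, 2, 1.5) [0.076, -0.0, 0.033, -0.0, -0.025, -0.0]
(4, 1, 0) [0.103, -0.0, 0.048, -0.0, -0.033, -0.0]
(4, 1, 0) [0.103, -0.0, 0.048, -0.0, -0.033, -0.0]
```

>>> arm_command(
  increments=[
    [0.048,0,0.015,0,-0.017,0],
    [0.082,0,0.027,0,-0.028,0],
    [0.115,-0.001,0.041,-0.001,-0.04,0],
    [0.147,-0.001,0.058,-0.001,-0.051,0],
    [0.147,-0.001,0.058,-0.001,-0.051,0],
  ],
)

```text
t: 15.5
tool_pos: [0.5641, -0.029, 0.2837]
orientation: [3.106, 0.263, -0.24]
force: [-0.2, -0.0, -1.3]
opening: 0.0198
gripper_force: 39.9
```

>>> arm_command(
  increments=[
    [0.035,0,0.013,0,-0.011,0],
    [0.051,0,0.021,0,-0.017,0],
    [0.065,0,0.028,0,-0.021,0],
    [0.076,0,0.033,0,-0.025,0],
    [0.076,0,0.033,0,-0.025,0],
  ],
)

```text
t: 16.12
tool_pos: [0.5778, -0.0267, 0.2751]
orientation: [3.088, 0.261, -0.361]
force: [-0.2, 0.7, -1.4]
opening: 0.0196
gripper_force: 39.9
```

Run:
```python
from h import *
from plant import *
s=read_state();C=cur(s);print(bayof(C),s['force'],s['wrist_torque'])
plan(C,[(4,1.5,1),(4,1,0),(3,.7,0)])
d=read_camera('side');im=d['image'].copy();A=C@np.linalg.inv(TA);Bm=H(*pose(*BAY))
for p in PEG:
    u=cv2.convexHull(proj(d,p@A[:3,:3].T+A[:3,3]).astype(np.float32)*8).round().astype(np.int32);cv2.polylines(im,[u],True,(255,255,0),1,shift=3)
cv2.imwrite('pics/s3.png',cv2.resize(im[160:320,200:380],(675,600),interpolation=cv2.INTER_CUBIC)[:,:,::-1])
```

```text
([3.5, -0.2, 2.4], 'yaw,pitchup,roll', [-0.06, 1.4, -0.06]) [-0.16013935  0.69971706 -1.38732231] [-0.03472002 -0.03462459  0.00393743]
(4, 1.5, 1) [0.011, -0.001, 0.006, 0.0, -0.002, -0.0]
(4, 1, 0) [0.029, -0.001, 0.013, 0.0, -0.008, -0.0]
(3, 0.7, 0) [0.025, -0.001, 0.016, 0.0, -0.008, -0.0]
```

View pics/s3.png

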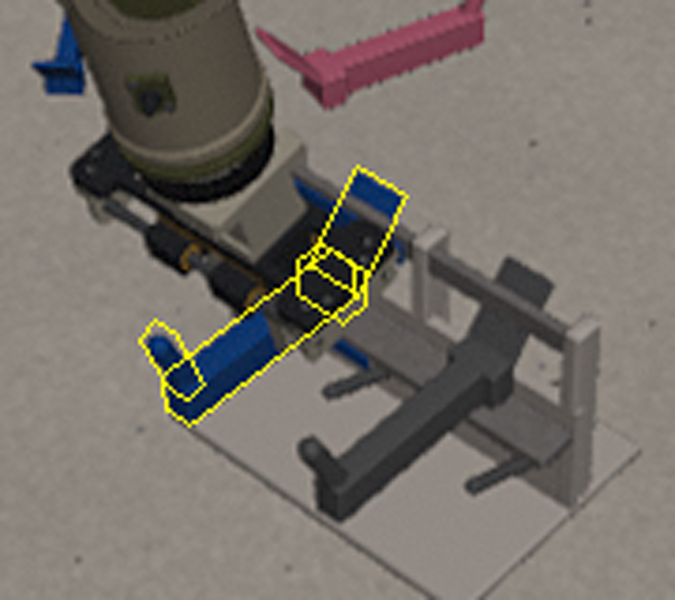

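The tongue (380,190) is hooked behind the rail, and the arm lies parallel to the fitted grey one. I'm levelling and setting it down.

>>> arm_command(
  increments=[
    [0.011,0,0.005,0,-0.003,0],
    [0.02,0,0.01,0,-0.006,0],
    [0.027,-0.001,0.015,0,-0.008,0],
    [0.027,-0.001,0.015,0,-0.008,0],
    [0.027,-0.001,0.015,0,-0.008,0],
  ],
)

```text
t: 16.8
tool_pos: [0.5822, -0.0258, 0.2711]
orientation: [3.081, 0.261, -0.399]
force: [-0.2, -0.0, -0.7]
opening: 0.0198
gripper_force: 39.9
```

Run:
```python
from h import *
from plant import *
s=read_state();C=cur(s);print(bayof(C),s['force'],s['wrist_torque'])
plan(C,[(3.5,.5,0),(3.5,-.5,0),(3.5,-1.5,0)])
```

```text
([3.3, -0.1, 0.9], 'yaw,pitchup,roll', [-0.07, -0.02, -0.06]) [-0.19019927 -0.01631726 -0.69836033] [ 0.07317195 -0.03498146  0.01557153]
(3.5, 0.5, 0) [0.001, -0.0, 0.002, 0.0, 0.0, -0.0]
(3.5, -0.5, 0) [0.003, -0.0, 0.007, 0.0, 0.0, -0.0]
(3.5, -1.5, 0) [0.004, -0.0, 0.011, 0.0, 0.0, -0.0]
```

>>> arm_command(
  increments=[
    [0.001,0,0.002,0,0,0],
    [0.002,0,0.004,0,0,0],
    [0.002,0,0.006,0,0,0],
    [0.002,0,0.006,0,0,0],
    [0.002,0,0.006,0,0,0],
  ],
)

```text
t: 17.42
tool_pos: [0.5824, -0.0258, 0.2701]
orientation: [3.081, 0.26, -0.398]
force: [-0.5, -0.1, 1.0]
opening: 0.0196
gripper_force: 39.9
```

>>> arm_command(
  increments=[
    [0,0,0.002,0,0,0],
    [0,0,0.004,0,0,0],
    [0.001,0,0.005,0,0,0],
    [0.001,0,0.005,0,0,0],
    [0.001,0,0.005,0,0,0],
  ],
)

```text
t: 18.05
tool_pos: [0.5824, -0.0257, 0.2698]
orientation: [3.081, 0.261, -0.398]
force: [-0.3, 1.2, 7.2]
opening: 0.0201
gripper_force: 39.9
```

Run:
```python
from h import *
from plant import *
s=read_state();C=cur(s);print(bayof(C),s['force'],s['wrist_torque'])
```

```text
([3.6, -0.2, -0.5], 'yaw,pitchup,roll', [-0.07, 0.02, -0.08]) [-0.29411916  1.22450237  7.18653499] [0.02869556 0.70328168 0.01579273]
```

It rests on the ledge with about 8 N of contact force. I'm relieving that slightly and opening.

>>> arm_command(
  increments=[
    [-0.001,0,-0.003,0,0,0],
    [-0.001,0,-0.003,0,0,0],
    [-0.001,0,-0.003,0,0,0],
    [-0.001,0,-0.003,0,0,0],
    [-0.001,0,-0.003,0,0,0],
  ],
  force=8,
)

```text
t: 18.68
tool_pos: [0.5822, -0.0258, 0.2695]
orientation: [3.081, 0.26, -0.399]
force: [1.7, -0.5, 1.9]
opening: 0.0199
gripper_force: 8.0
```

>>> arm_command(
  increments=[
    [0,0,0,0,0,0],
    [0,0,0,0,0,0],
    [0,0,0,0,0,0],
    [0,0,0,0,0,0],
    [0,0,0,0,0,0],
  ],
  fingers=-0.1,
)

```text
t: 19.3
tool_pos: [0.5822, -0.0258, 0.2695]
orientation: [3.081, 0.26, -0.399]
force: [-0.7, 0.5, -0.4]
opening: 0.0514
gripper_force: 0.0
```

>>> arm_command(
  increments=[
    [0,0,0,0,0,0],
    [0,0,0,0,0,0],
    [0,0,0,0,0,0],
    [0,0,0,0,0,0],
    [0,0,0,0,0,0],
  ],
)

```text
t: 19.92
tool_pos: [0.5822, -0.0258, 0.2695]
orientation: [3.081, 0.261, -0.399]
force: [-0.0, 0.4, 0.4]
opening: 0.051
gripper_force: 0.0
```

>>> arm_command(
  increments=[
    [0,0,-0.03,0,0,0],
    [0,0,-0.1,0,0,0],
    [0,0,-0.25,0,0,0],
    [0,0,-0.45,0,0,0],
    [0,0,-0.65,0,0,0],
  ],
)

```text
t: 20.55
tool_pos: [0.6151, -0.0198, 0.3976]
orientation: [3.081, 0.26, -0.397]
force: [-0.0, 0.4, -0.0]
opening: 0.051
gripper_force: 0.0
```

>>> arm_command(
  increments=[
    [0,0,-0.1,0,0,0],
    [0,0,-0.2,0,0,0],
    [0,0,-0.2,0,0,0],
    [0,0,-0.2,0,0,0],
    [0,0,-0.2,0,0,0],
  ],
)

```text
t: 21.18
tool_pos: [0.6245, -0.0181, 0.4327]
orientation: [3.081, 0.261, -0.402]
force: [-0.0, 0.6, -0.5]
opening: 0.0513
gripper_force: 0.0
```

Run:
```python
from h import *
from plant import *
d=read_camera('side');im=d['image'].copy();M=inbay(0,0,0)
for p in PEG:
    u=cv2.convexHull(proj(d,p@M[:3,:3].T+M[:3,3]).astype(np.float32)*8).round().astype(np.int32);cv2.polylines(im,[u],True,(255,255,0),1,shift=3)
cv2.imwrite('pics/s4.png',np.hstack([cv2.resize(i[180:320,230:370],(400,400),interpolation=cv2.INTER_CUBIC) for i in(d['image'],im)])[:,:,::-1])
```

```text
(no output)
```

View pics/s4.png

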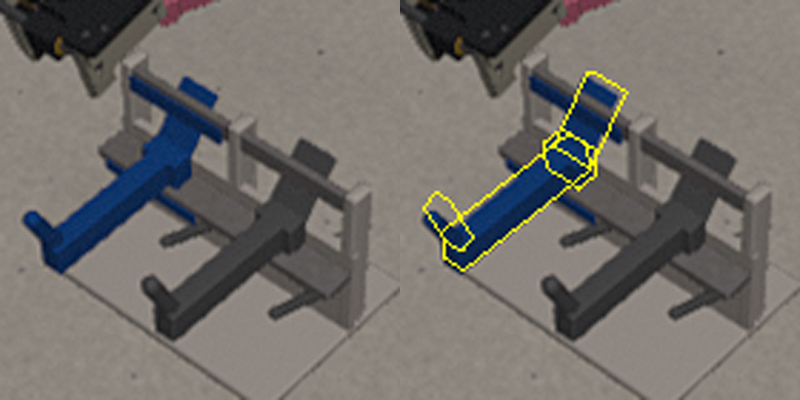

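The blue arm is seated with its tongue behind the rail at (195,95), parallel to the fitted grey arm with only a slight droop. The gripper is clear, so I'm handing in.

```bash
python3 -c "
from plant import *
print(close_job())"
```

```text
the job is handed in; nothing more can be done
None
```

The blue peg arm sits hooked in the blue-marked bay and is released, drooping slightly within the expected range; the loose grey arm was left where it lay, and the job was handed in at about 21 s (no verdict was returned).

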